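Unhasp a crate's label rail and hold the label holder pressed home behind its lip

TASK

Swing the hasp off its catch and well back over the open crate, so that the slot of the label rail on the crate's front is clear. Then take the label holder out of its wooden stand and push it down into the slot, behind the steel lip, with its paper window facing outward (away from the crate), until it is fully home on its spring seat. Do not ram it or shift the things lying about; finish while still holding it pressed home, because the spring lifts it again when it is let go.

Things in the scene. Friction and masses are not known exactly. Their poses are not given: they have to be found in the camera images.
- crate: Open wooden crate, 120 (x) x 150 (y) x 50 mm high, fixed on a plywood board whose top lies 33.5 mm above the table. Origin: centre of its underside; z up; its front, with the steel label rail, faces its own -x. Floor and walls 6 mm thick. Inside lie two loose bystanders, both lower than the rim.
- rail_slot (a point): Middle of the label rail's slot at the height of the lip's straight top edge, 48 mm above the crate's underside, 67.5 mm from the crate's centre towards its -x; axes as the crate's. Slot 9 mm (x) by 68 mm (y); above this its walls flare at 45 degrees for about 7 mm. Spring seat in it: top 18 mm above the crate's underside when free, 10 mm when fully down.
- spring_seat (a joint): Travel of the spring seat in the slot in m: 0 free (up), 0.008 pressed fully down against its stop. It pushes back with about 5 N at the start of its travel and 10 N at the end.
- hasp (a joint): Hasp angle in rad: 0 = across the slot on its catch, closing the slot; grows as the hasp swings level, counter-clockwise from above, back over the open crate (1.57 = along the crate's +x; stop at 1.75). It stays where it is left and takes about 1 N at the knob to move. Starts on or near the catch.
- hasp_hinge (a point): Point on the hasp's upright hinge axis, at the underside of the steel strap, 60 mm above the crate's underside and 50 mm from the slot's middle towards the crate's +y. The strap is 14 mm wide, 4 mm thick and reaches 114 mm from the axis; at angle 0 it points along the crate's -y.
- hasp_knob (a point): Middle of the hasp's upright round knob, 12 mm in diameter and 34 mm tall (from 17 mm below this point to 17 mm above it), standing on the strap 60 mm from the hinge axis. It can be pushed sideways or pinched from above.
- label_holder: Plain metal label holder, loose, about 90 g, upright in the stand. Plate 6 mm thick (x), 64 wide (y), 81 high, its bottom edge narrowed to 3 x 62; on top a grip bar 10 thick (x), 50 wide (y), from 79 to 105 mm above the bottom. Origin: centre of the bottom edge; z up; the face with the paper window looks to its -x. Home, this origin lies 38 mm below rail_slot.
- label_window (a point): Middle of the holder's paper window, on its -x face, 3 mm from the plate's middle plane and 60 mm above its bottom edge.
- stand: Dark wooden block, 46 (x) x 92 (y) x 40 mm high, fixed on the board, with a slot 9 x 67 mm and 28 mm deep in its top in which the label holder stands. Origin: centre of its underside; the slot runs along its y.
- bar_in_crate: Bystander: cast metal bar 21 x 71 x 22 mm lying in the crate; leave it there. Origin: centre of its underside.
- quoin_in_crate: Bystander: dark metal block 22 x 55 x 18 mm lying in the crate; leave it there. Origin: centre of its underside.
- tape_measure: Bystander: round black tape measure, 66 x 64 x 31 mm, lying on the board. Origin: centre of its underside.
- stamp_pad: Bystander: small grey stamp pad with a dark top, 30 x 75 x 18 mm, lying on the board. Origin: centre of its underside.
- metal_bar: Bystander: cast metal bar 21 x 122 x 22 mm lying on the board. Origin: centre of its underside.
Things that resemble listed ones, but are neither listed nor needed, are in the scene too. Several things have the shape of the label_holder; the one meant has the colours described above.

How it is judged (in metres and radians):
On the way, in this order (a step that is already met when the one before it is completed fails the run):
1. the hasp is swung off its catch, back over the crate (joint above 1.2 rad) (value of joint hasp above 1.2 rad), for 0.2 s.
2. the label holder stands behind the lip, its bottom edge at least 20 mm below the lip's top (x of label_holder in the frame of rail_slot between -0.004 and 0.004 m and y of label_holder in the frame of rail_slot between -0.006 and 0.006 m and angle between label_holder's own z axis and vertical below 0.1 rad and angle between the x axis of label_holder and the x axis of crate, either way round below 0.12 rad and z of label_holder in the frame of rail_slot below -0.02 m), for 0.1 s.
At the end, for the whole second after the job is handed in: Holder at rest in the slot (within 4 mm across, 6 mm along, upright), window outward, its bottom edge over 34.5 mm below the lip's top, the spring seat pressed down over 6 of its 8 mm; the fingers still press or hold it (over 2 N); the hasp still stands beyond 1.2 rad (value of joint spring_seat above 0.006 m and z of label_holder in the frame of rail_slot below -0.0345 m and x of label_holder in the frame of rail_slot between -0.004 and 0.004 m and y of label_holder in the frame of rail_slot between -0.006 and 0.006 m and angle between label_holder's own z axis and vertical below 0.1 rad and angle between the x axis of label_holder and the x axis of crate, either way round below 0.12 rad and x of label_window in the frame of rail_slot below 0 m and value of joint hasp above 1.2 rad and contact force between the fingers and label_holder above 2 N and linear speed of label_holder below 0.01 m/s); the arm keeps its last pose, push and grip.
It fails at once if the holder is rammed against the crate or rail (over 60 N) (contact force between label_holder and crate above 60 N).
It fails at once if a thing lying in the crate or on the board is shifted by more than 30 mm (distance of any of bar_in_crate, quoin_in_crate, tape_measure, stamp_pad, metal_bar from where it was at the start of the episode above 0.03 m).
It also fails if it takes over 58 s, if anything falls off the work surface, if the arm or the gripper's body presses on something with over 40 N, if the wrist force passes 120 N, or if a joint passes its speed limit or range.

ROBOT

A 6-joint arm with a two-finger parallel gripper is mounted at the origin on a cart in front of the work surface, level with it; the furniture and walls round the work are solid. World frame = base frame: x ahead of the robot, y to its left, z up, the work surface at z = 0. Lengths are in mm, angles in rad, forces in N, time in s.
With the tool pointing down it reaches from about 350 to 975 mm from the base axis. Payload 7.1 kg.
Tool frame: the origin (TCP) lies on the front face of the gripper's body, between the roots of the fingers; the fingertips stand 80 mm ahead of it and the grasp point (between the pads) lies 61 mm ahead of it (env.tips_ahead is the distance from the TCP to the fingertips, in mm); z points along the fingers, y is the line along which they close (so a half turn about z gives the same grasp; the last joint's range is limited). The gripper opens to 88 mm and grips with 3 to 60 N. Pads are 20 mm wide; open, the fingers measure 115 mm over their backs; the gripper's body (75 mm by 178 mm) begins 61 mm behind the grasp point.
Start: joints at [-1.227, 0.423, 1.63, -0, 1.089, -0.019], TCP at [221.825, -584.294, 302.675] pointing down, gripper open.
Joint ranges: [-3, 3], [-0.9, 2.11], [0.09, 2.58], [-1.31, 4.45], [0.11, 2.69], [-2.54, 2.54]. Speed limits (rad/s): [2.39, 2.39, 3.01, 3.14, 3.14, 3.14].

INTERFACE

Orientations are given as a unit quaternion [x, y, z, w].
In Python, from station import env, set_gripper, viewer, workorder gives the robot as it stands. Calls block until the motion is done:
- env.reach(position, orientation): joint-space move of the TCP to a pose.
- env.move_l(position, rot=None, rate=150, f_stop=None): straight line of the TCP; rot=None keeps the orientation; rate is the mean speed in mm/s. With f_stop (N) it stops when the force on the tool has changed by that much, and returns True; else False.
- env.move_joints(angles): joint-space move.
- set_gripper(opening): finger opening in mm; the grip force is fixed at half the most; returns when the fingers have stopped.
- env.hold(seconds).
- env.ik(position, orientation): joint angles nearest the present ones, or None.
- env.read_state(): the state.
- viewer.camera(name): name is "scene" or "top"; returns the picture (480x640x3 uint8, blue, green, red); there is no depth.
- viewer.camera_params(name): a dict with "fx", "fy", "cx", "cy" (pixels), "pose" (4x4, takes a point from camera to world coordinates). Camera axes: x right, y up, looking along -z (the intrinsics and any distortion apply to the point x, -y, -z); pixel columns grow to the right and rows downward; lengths in mm; the calibration is good to about 2 mm. A picture is of the moment at which its call begins. camera_params takes no time and is no camera call.
A pose or a line that the arm cannot do raises env.IKError and nothing moves.
- workorder.sign_off(): hands the job in; it is judged then, once.
The state is a dict: "time_s": time; "qpos": joint angles; "dq": joint speeds; "tau": joint torques, N m; "tool_pos": TCP position; "orientation": TCP orientation; "force": force on the tool from outside, world axes, zero at the start; "wrist_torque": the same for the moment, N m; "width": finger opening in mm; "grip_force": force on a finger pad.
Only numpy, scipy, OpenCV 4.12 (cv2) and the standard library are available. Lean on these libraries where they do the work, as an engineer would, in place of code of your own. Each camera call takes 0.05 s, during which the arm holds its last target. There are 200 camera calls.

## Working session

There is one attempt and no reset: what is moved stays moved. The work goes in short steps, each a Python script; the robot and the scene stay as the last script left them, time stands still between calls to the robot, and variables do not carry over. Pictures are saved under pics/ and viewed, at most 10 in all, crops included, and the job is handed in when it is done.

```bash
mkdir -p pics; ls; python3 - <<'E'
from station import env,viewer
import cv2,numpy as np
for n in("scene","top"):
    cv2.imwrite(f"pics/{n}0.png",viewer.camera(n)); p=viewer.camera_params(n); print(n,{k:(np.round(v,3).tolist() if k=="pose" else v) for k,v in p.items()})
print(env.read_state())
E
```

```text
pics
scene {'fx': 445.18088377066346, 'fy': 445.18088377066346, 'cx': 316.03120893198786, 'cy': 235.96485174786216, 'pose': [[-0.45, 0.593, -0.668, -185.384], [-0.893, -0.293, 0.342, 690.074], [0.007, 0.75, 0.661, 773.523], [0.0, 0.0, 0.0, 1.0]]}
top {'fx': 440.5795203374692, 'fy': 440.5795203374692, 'cx': 314.4021138353166, 'cy': 242.38305099636798, 'pose': [[-0.025, 0.993, -0.116, 370.262], [-1.0, -0.023, 0.021, 373.519], [0.018, 0.117, 0.993, 1097.651], [0.0, 0.0, 0.0, 1.0]]}
{'time_s': 0.1, 'qpos': array([-1.22700550e+00,  4.23764305e-01,  1.63057165e+00, -3.23625915e-06,
        1.08859085e+00, -1.89984845e-02]), 'dq': array([ 0.00089751, -0.00196089, -0.00174289, -0.00097154, -0.00056501,
       -0.00018922]), 'tau': array([-3.57776810e-05, -5.45610166e+01, -2.74324107e+01,  6.44758763e-02,
        1.87130476e-02, -2.44123066e-05]), 'tool_pos': array([ 221.70110988, -583.95986019,  301.99589987]), 'orientation': array([ 9.83592697e-01,  1.80402222e-01, -1.09269292e-04, -6.58067178e-04]), 'force': array([-0.0320596 ,  0.60042692, -0.31459463]), 'wrist_torque': array([0.00457493, 0.03020787, 0.03073131]), 'grip_force': 0.0, 'width': 87.73131026525567}
```

View pics/scene0.png

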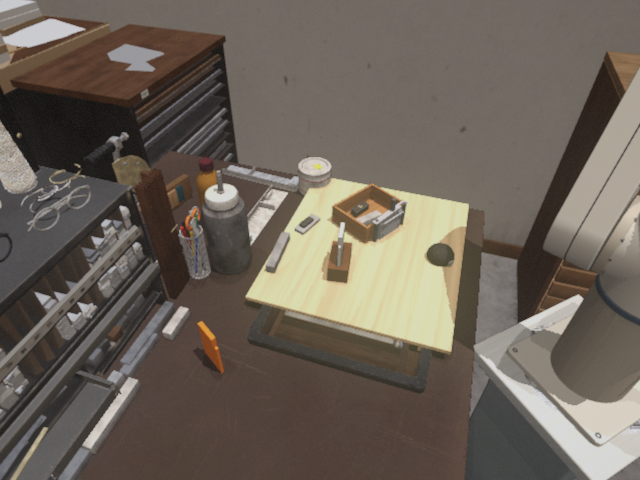

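View pics/top0.png

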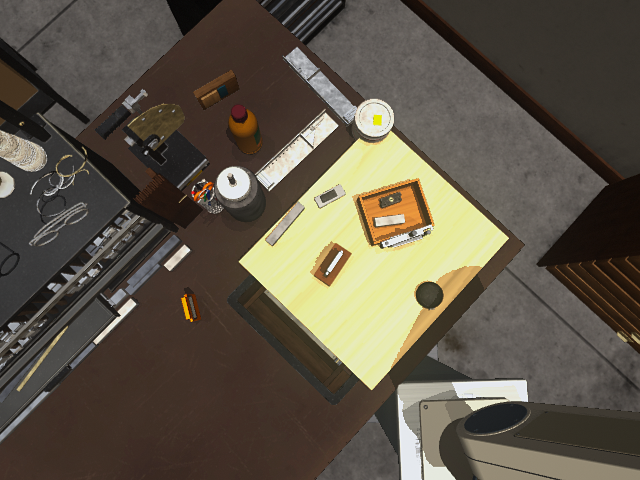

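Candidates for the label holder are the grey plate in the dark stand (scene 340,245; top 333,262) and an orange, similarly shaped thing standing on the table (scene 210,347; top 190,305). The description points to the metal one in the stand. I'll check it in a close crop.

```bash
python3 - <<'E'
import cv2,numpy as np
s=cv2.imread("pics/scene0.png");t=cv2.imread("pics/top0.png")
a=cv2.resize(s[175:295,310:420],None,fx=5,fy=5,interpolation=cv2.INTER_CUBIC)
cv2.imwrite("pics/cs.png",a)
b=cv2.resize(t[170:290,300:450],None,fx=5,fy=5,interpolation=cv2.INTER_CUBIC)
cv2.imwrite("pics/ct.png",b)
E
```

```text
(no output)
```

View pics/cs.png

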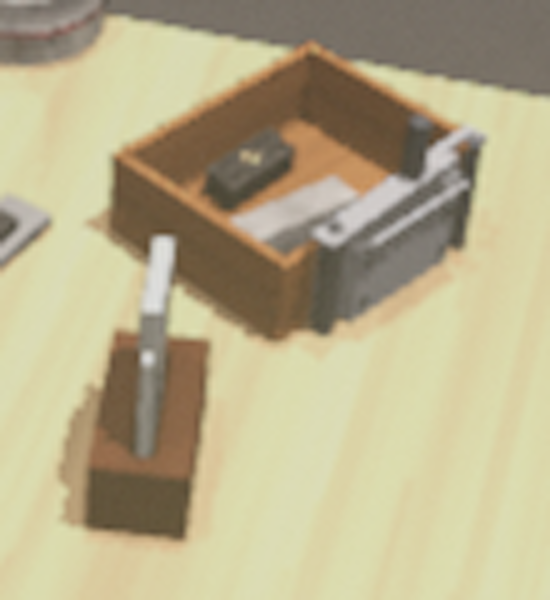

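View pics/ct.png

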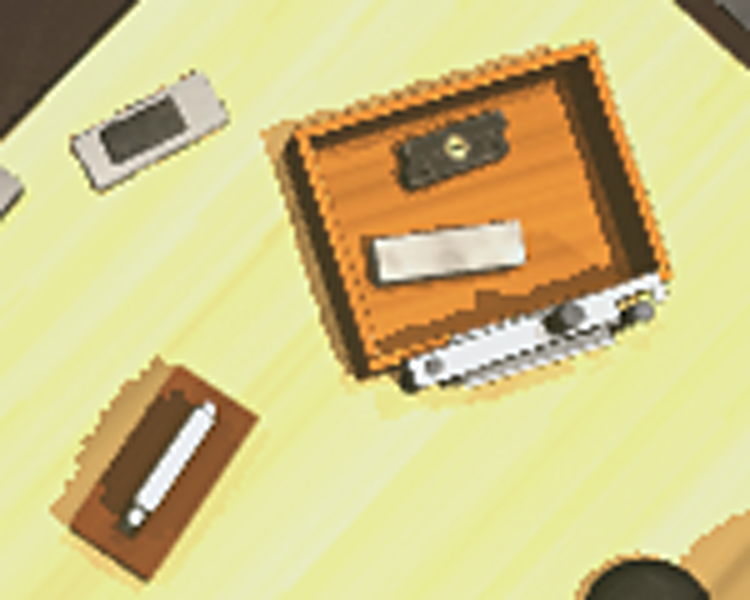

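The plate in the stand is plain metal, so it is the one. The orange lookalike stays out of it. The hasp lies across the slot, with its hinge at top-crop (433,365) and its knob at (568,315). Next I'll fit the poses from the corner pixels in both views.

```bash
cat > geo.py <<'E'
import numpy as np
from station import viewer
from scipy.optimize import least_squares
def proj(P,p):
    M=np.linalg.inv(p["pose"]); q=M[:3,:3]@np.asarray(P,float)+M[:3,3]
    return np.array([p["cx"]+p["fx"]*q[0]/-q[2],p["cy"]+p["fy"]*-q[1]/-q[2]])
PAR={n:viewer.camera_params(n) for n in("scene","top")}
def unproj(uv,z,n):
    p=PAR[n];d=p["pose"][:3,:3]@np.array([(uv[0]-p["cx"])/p["fx"],-(uv[1]-p["cy"])/p["fy"],-1]);o=p["pose"][:3,3]
    return o+d*(z-o[2])/d[2]
def fit(obs,x0):  # obs: (cam,local xyz,uv); x0: x,y,yaw ; z of origin 33.5
    def w(x,l):
        c,s=np.cos(x[2]),np.sin(x[2]);return [x[0]+c*l[0]-s*l[1],x[1]+s*l[0]+c*l[1],33.5+l[2]]
    f=lambda x:np.concatenate([proj(w(x,l),PAR[n])-uv for n,l,uv in obs])
    r=least_squares(f,x0,x_scale=[100,100,1],loss="soft_l1");return r.x,f(r.x).reshape(-1,2)
T=lambda x,y:((x+.5)/5-.5+300,(y+.5)/5-.5+170)
S=lambda x,y:((x+.5)/5-.5+310,(y+.5)/5-.5+175)
E
cat > m1.py <<'E'
from geo import *
np.set_printoptions(precision=2,suppress=True)
c=[("top",(60,75,50),T(290,132)),("top",(60,-75,50),T(593,42)),("top",(-60,75,50),T(358,376)),("top",(-60,-75,50),T(668,280)),
("scene",(60,75,50),S(115,155)),("scene",(60,-75,50),S(312,43)),("scene",(-60,75,50),S(285,266)),("scene",(60,75,0),S(113,228)),("scene",(-60,75,0),S(280,338))]
a=unproj(T(480,200),83,"top");print(a)
for sub in (c[:4],c[4:],c):
    x,r=fit(sub,[a[0],a[1],0.2]);print("crate",x);
print(r)
s=[("top",(23,46,40),T(182,365)),("top",(23,-46,40),T(258,417)),("top",(-23,-46,40),T(148,581)),("top",(-23,46,40),T(70,527))]
# label by long side: 182,365->70,527 is long
s=[("top",(23,46,40),T(70,527)),("top",(23,-46,40),T(182,365)),("top",(-23,-46,40),T(258,417)),("top",(-23,46,40),T(148,581)),
("scene",(23,-46,40),S(118,333)),("scene",(-23,-46,40),S(210,340)),("scene",(23,46,40),S(92,468)),("scene",(-23,46,40),S(189,480)),("scene",(23,46,0),S(85,525)),("scene",(-23,46,0),S(183,537))]
a=unproj(T(165,470),73,"top");
for sub in (s[:4],s[4:],s):
    x,r=fit(sub,[a[0],a[1],-0.9+0*1]);print("stand",x)
print(r)
for z in(150.5,):
  for u in((210,405),(135,500)): print("bar top",unproj(T(*u),z,"top"))
  for u in((163,238),(152,308)): print("bar scene",unproj(S(*u),z,"scene"))
print("knob",unproj(T(568,313),33.5+64+34,"top"),unproj(S(419,120),33.5+98,"scene"))
print("hinge",unproj(T(433,365),33.5+66,"top"))
E
python3 m1.py
```

```text
[561.94 159.31  83.  ]
crate [558.68 160.57   0.26]
crate [561.21 154.47   0.27]
crate [558.94 157.62   0.27]
[[ 0.68 -0.21]
 [ 0.31 -0.07]
 [ 2.69 -0.47]
 [ 1.55  0.28]
 [-0.87  0.23]
 [-0.28  0.15]
 [-0.15  0.93]
 [-1.06  0.83]
 [-0.82  1.96]]
stand [438.3  310.72   0.94]
stand [439.5  308.91   0.94]
stand [438.72 309.86   0.94]
[[-0.02 -0.5 ]
 [-0.17 -0.48]
 [ 0.89  0.23]
 [ 0.74 -0.01]
 [-0.81 -0.61]
 [ 0.28  0.21]
 [-1.2   0.01]
 [ 0.23  0.14]
 [-0.21  1.05]
 [ 0.47  1.18]]
bar top [461.74 294.96 150.5 ]
bar top [421.47 328.59 150.5 ]
bar scene [458.79 296.28 150.5 ]
bar scene [420.31 323.16 150.5 ]
knob [500.92 132.68 131.5 ] [501.76 129.6  131.5 ]
hinge [482.65 187.97  99.5 ]
```

```bash
cat > rob.py <<'E'
import numpy as np
from station import env,set_gripper,viewer,workorder
from scipy.spatial.transform import Rotation as R
def q(a): return (R.from_euler("z",a)*R.from_euler("x",np.pi)).as_quat()
YC=0.265; HINGE=np.array([481.8,188.2])
def arc(phi):
    d=YC-np.pi/2+phi; return HINGE+60*np.array([np.cos(d),np.sin(d)])
def show(*k):
    s=env.read_state(); print(round(s["time_s"],2),np.round(s["tool_pos"],1),"F",np.round(s["force"],1),"w",round(s["width"],1),"g",round(s["grip_force"],1),"q6",round(s["qpos"][5],2),*k)
E
python3 - <<'E'
from rob import *
for off in(-np.pi/2,np.pi/2):
  for phi in(0.06,.8,1.62):
    j=env.ik([*arc(phi),184],q(YC+phi+off)); print(off,phi,None if j is None else np.round(j,2))
for yaw in (.94,.265):
  for k in(-1.5,-.5,.5,1.5):
    xy=[438.7,309.9] if yaw>.5 else [494.5,140]
    j=env.ik([*xy,260],q(yaw+k*np.pi)); print(yaw,k,None if j is None else np.round(j,2))
E
```

```text
-1.5707963267948966 0.06 None
-1.5707963267948966 0.8 [ 0.27  0.49  1.86 -0.    0.79  2.34]
-1.5707963267948966 1.62 [ 0.35  0.51  1.81 -0.    0.82  1.6 ]
1.5707963267948966 0.06 [ 0.23  0.45  1.94 -0.    0.75 -0.09]
1.5707963267948966 0.8 [ 0.27  0.49  1.86  0.    0.79 -0.8 ]
1.5707963267948966 1.62 [ 0.35  0.51  1.81  0.    0.82 -1.54]
0.94 -1.5 [ 0.59  0.35  1.86 -0.    0.93 -0.35]
0.94 -0.5 None
0.94 0.5 [ 0.59  0.35  1.86 -0.    0.93 -0.35]
0.94 1.5 None
0.265 -1.5 [ 0.25  0.32  1.91 -0.    0.91 -0.01]
0.265 -0.5 None
0.265 0.5 [ 0.25  0.32  1.91 -0.    0.91 -0.01]
0.265 1.5 None
```

```bash
python3 - <<'E'
from rob import *
import cv2
off=np.pi/2
set_gripper(34)
p0=arc(0.05)
env.reach([*p0,280],q(YC+.05+off)); show()
print(env.move_l([*p0,186],rate=120,f_stop=8)); show()
for phi in np.linspace(.05,1.66,12)[1:]:
    hit=env.move_l([*arc(phi),186],q(YC+phi+off),rate=45,f_stop=20)
    if hit: show("HIT",phi);break
show(phi)
env.move_l([*arc(phi-.06),186],q(YC+phi+off)); show()
env.move_l([*arc(phi-.06),290]); 
env.reach([430,230,330],q(.94+np.pi/2))
cv2.imwrite("pics/t1.png",viewer.camera("top"));cv2.imwrite("pics/s1.png",viewer.camera("scene"));show()
t=cv2.imread("pics/t1.png");s=cv2.imread("pics/s1.png")
f=lambda a:cv2.resize(a,None,fx=3,fy=3,interpolation=cv2.INTER_CUBIC)
cv2.imwrite("pics/c1.png",np.hstack([f(t[165:295,320:450]),f(s[165:295,300:430])]))
E
```

```text
3.76 [500.6 130.6 280. ] F [-0.2 -0.1 -0.3] w 33.9 g 0.0 q6 -0.08
False
4.69 [500.8 131.2 186.5] F [-0.2  0.4  0.1] w 34.0 g 0.0 q6 -0.08
8.45 [538.1 208.8 186. ] F [ 0.2 -0.1 -0.2] w 34.2 g 0.0 q6 -1.57 1.66
8.7 [539.3 205.2 186. ] F [ 0.1 -0.6  0. ] w 34.2 g 0.0 q6 -1.58
10.68 [430.3 229.9 329.5] F [ 0.3  0.1 -0.6] w 34.1 g 0.0 q6 -0.47
```

View pics/c1.png

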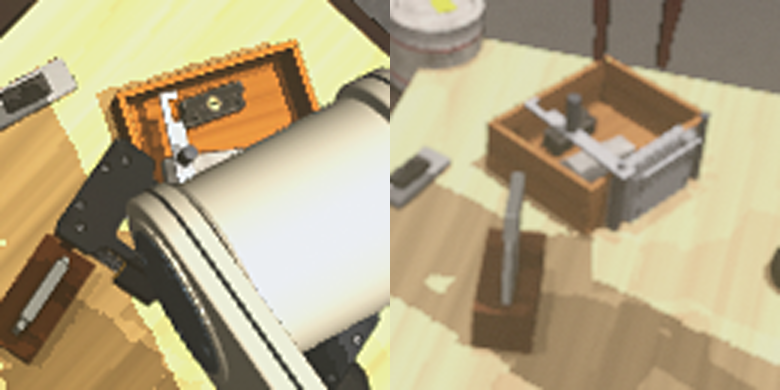

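The hasp now lies back over the crate at about 1.5 rad (knob at left-panel 188,155; right-panel 575,110) and the slot is clear. Next I'll grasp the holder, lift it and show both faces to the scene camera.

```bash
python3 - <<'E'
from rob import *
import cv2
a=.94+np.pi/2
set_gripper(44)
env.reach([439.3,310.2,290],q(a))
print(env.move_l([439.3,310.2,203],rate=100,f_stop=8)); show()
set_gripper(0); show()
env.move_l([439.3,310.2,300],rate=80); show()
ims=[]
for da in(1.1,-1.1):
    env.reach([425,290,310],q(a+da)); env.hold(.2); show(da)
    s=viewer.camera("scene"); cv2.imwrite(f"pics/s2_{da}.png",s); ims.append(cv2.resize(s[130:270,280:400],None,fx=3.3,fy=3.3,interpolation=cv2.INTER_CUBIC))
cv2.imwrite("pics/c2.png",np.hstack(ims))
E
```

```text
False
12.54 [439.7 310.3 203.6] F [-0.1 -0.7 -0.1] w 44.0 g 0.0 q6 -0.35
13.17 [439.4 310.3 203.1] F [ 0.5 -0.   2. ] w 9.9 g 30.0 q6 -0.35
14.53 [439.1 310.  299.4] F [-0.2 -0.1 -1.9] w 9.9 g 30.0 q6 -0.35
15.78 [425.  290.  309.9] F [ 0.1 -1.1 -1.5] w 10.0 g 30.0 q6 -1.46 1.1
17.93 [425. 290. 310.] F [-0.4 -0.1 -0.8] w 9.9 g 30.0 q6 0.74 -1.1
```

View pics/c2.png

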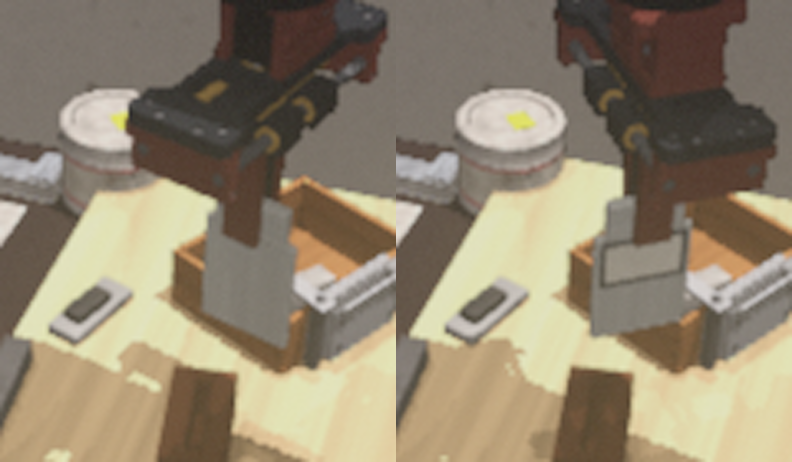

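The window shows in the right panel (about 640,258), with the tool turned by -1.1 rad. So in the stand it looked along yaw -2.2, and the turn to the slot is a simple one. I'll go above the slot and check alignment in both views, with predicted points overlaid.

```bash
python3 - <<'E'
from rob import *
from geo import proj,PAR
import cv2
a=YC+np.pi/2; sl=np.array([494.5,140.])
env.reach([sl[0]-20,sl[1]-5,300],q(a)); env.move_l([*sl,254],rate=80); env.hold(.3); show()
c,s=np.cos(YC),np.sin(YC)
def w(x,y,z): return [sl[0]+c*x-s*y,sl[1]+s*x+c*y,z]
out=[]
for n,(r0,c0),k in(("scene",(165,365),5),("top",(190,350),5)):
    im=viewer.camera(n); cv2.imwrite(f"pics/{n}3.png",im)
    z=cv2.resize(im[r0:r0+80,c0:c0+80],None,fx=k,fy=k,interpolation=cv2.INTER_CUBIC)
    z2=z.copy()
    def dot(P,col):
        u=(proj(P,PAR[n])-[c0,r0]+.5)*k-.5; cv2.circle(z2,tuple(int(v) for v in np.round(u)),2,col,-1)
    for y in(-34,34):
        for x in(-4.5,4.5): dot(w(x,y,81.5),(0,0,255))
    for y in(-31,31): dot(w(0,y,96.4),(0,255,0))
    dot(w(0,50,99.5),(255,0,0))
    for P in((-60,75),(60,75),(-60,-75),(60,-75)): dot(w(P[0]+67.5,P[1],83.5),(255,0,255))
    out.append(np.vstack([z,z2])[:800])
o=np.hstack(out); print(o.shape); cv2.imwrite("pics/c3.png",cv2.resize(o,(600,600),interpolation=cv2.INTER_AREA))
E
```

```text
19.8 [494.6 140.  254.4] F [-0.5 -0.2 -1.4] w 9.5 g 30.0 q6 -0.01
(800, 800, 3)
```

View pics/c3.png

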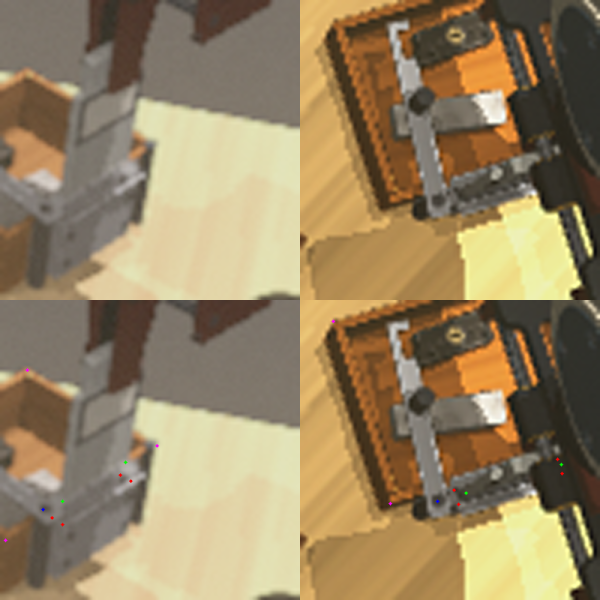

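Hinge, crate corners and slot predictions fit to about 1 px. I'll take one closer crop of the holder's bottom against the slot.

```bash
python3 - <<'E'
import cv2,numpy as np
from geo import proj,PAR
A=cv2.imread("pics/s1.png");B=cv2.imread("pics/scene3.png");k=9
sl=np.array([494.5,140.]);c,s=np.cos(.265),np.sin(.265)
w=lambda x,y,z:[sl[0]+c*x-s*y,sl[1]+s*x+c*y,z]
o=[]
for im in(A,B):
    r0,c0=182,368
    z=cv2.resize(im[r0:r0+55,c0:c0+44],None,fx=k,fy=k,interpolation=cv2.INTER_CUBIC)
    def dot(P,col):
        u=(proj(P,PAR["scene"])-[c0,r0]+.5)*k-.5; cv2.circle(z,tuple(int(v) for v in np.round(u)),2,col,-1)
    if im is A:
        for y in(-34,34):
            for x in(-4.5,4.5): dot(w(x,y,81.5),(0,0,255))
    else:
        for y in(-31,31): dot(w(0,y,96.8),(0,255,0))
        for y in(-25,25): dot(w(-5,y,96.8+105),(0,255,0))
    dot(w(0,50,99.5),(255,0,0)); o.append(z)
cv2.imwrite("pics/c4.png",np.hstack(o)[:,:800])
E
```

```text
(no output)
```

View pics/c4.png

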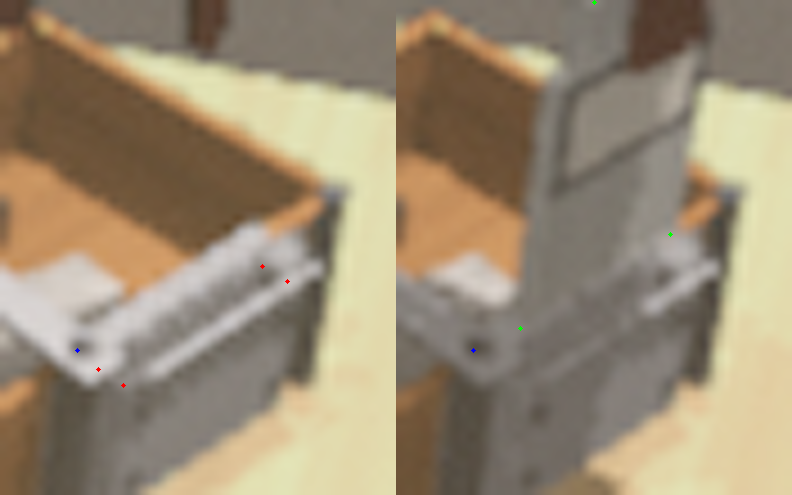

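```bash
python3 - <<'E'
from rob import *
h=env.move_l([494.5,140,213],rate=25,f_stop=6); show(h); env.hold(.3); show()
E
```

```text
21.69 [494.6 140.  213.1] F [ 0.4  0.5 -2. ] w 9.8 g 30.0 q6 -0.01 False
21.99 [494.5 140.  213. ] F [ 0.8 -0.9 -1.5] w 10.1 g 30.0 q6 -0.01
```

```bash
python3 - <<'E'
from rob import *
import cv2
for z in(209,206,203.5,201.5,200.5):
    h=env.move_l([494.5,140,z],rate=12,f_stop=18); env.hold(.2); show(h)
    if h or env.read_state()["force"][2]>16: break
s=viewer.camera("scene");t=viewer.camera("top")
f=lambda a:cv2.resize(a,None,fx=6,fy=6,interpolation=cv2.INTER_CUBIC)
cv2.imwrite("pics/c5.png",np.hstack([f(s[165:245,360:426]),f(t[190:270,370:436])]))
E
```

```text
22.68 [494.6 140.  209.1] F [-0.3 -0.3  2.7] w 10.1 g 30.0 q6 -0.01 False
23.27 [494.6 140.  206.1] F [-1.4 -0.4  5.6] w 9.9 g 30.0 q6 -0.01 False
23.83 [494.6 140.  203.8] F [-2.   0.3  7.1] w 9.9 g 30.0 q6 -0.01 False
24.35 [494.6 140.  201.8] F [-1.9 -1.4  7. ] w 10.0 g 30.0 q6 -0.01 False
24.8 [494.7 140.  201. ] F [-1.7 -0.5 10.6] w 9.7 g 30.0 q6 -0.01 False
```

View pics/c5.png

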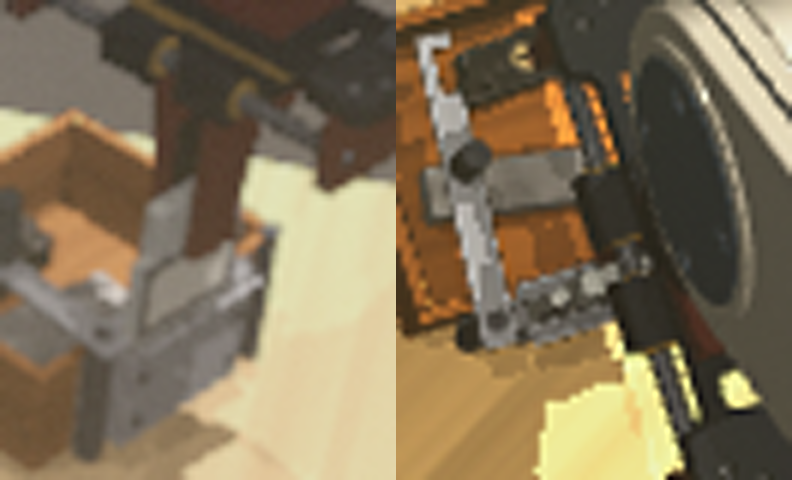

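The holder stands behind the lip with its window outward (left panel 185,290), and the spring is pushing back. I'll press until the stop shows clearly in the force.

```bash
python3 - <<'E'
from rob import *
for z in np.arange(200,194,-.7):
    env.move_l([494.5,140,z],rate=8); env.hold(.3)
    f=np.mean([(env.hold(.03),env.read_state()["force"][2])[1] for _ in range(5)]); show(round(z,1),round(f,1))
    if f>17: break
E
```

```text
25.62 [494.8 140.1 201. ] F [-4.1 -0.9 16.5] w 9.9 g 30.0 q6 -0.01 200.0 15.7
26.33 [494.9 140.1 200.9] F [-4.7 -0.9 21.3] w 10.3 g 30.0 q6 -0.01 199.3 21.3
```

The force climbs sharply at TCP z 201.0, where home was expected at 201.1, so the seat is on its stop.

```bash
python3 - <<'E'
from rob import *
env.hold(.4); show(); print(workorder.sign_off())
E
```

```text
26.73 [495.  140.2 200.9] F [-5.2 -1.2 21.4] w 9.6 g 30.0 q6 -0.01
the job is handed in; nothing more can be done
None
```

I handed the job in at 26.7 s: the hasp is swung back to about 1.5 rad, and the label holder is held pressed home on its spring seat (about 21 N on the tool), window outward; sign-off returned no verdict.

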